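Pack a filter kit in layers: marker below, filter box above

ROBOT

A 6-joint arm with a two-finger parallel gripper is mounted at the origin on a cart in front of the work surface, level with it; the furniture and walls round the work are solid. World frame = base frame: x ahead of the robot, y to its left, z up, the work surface at z = 0. Lengths are in m, angles in rad, forces in N, time in s.
With the tool pointing down it reaches from about 0.225 to 0.875 m from the base axis. Payload 3.4 kg.
Tool frame: the origin (TCP) lies at the very end of the fingers, on their centre line; the grasp point (between the pads) lies 19 mm behind it (grip_point_offset is the distance from the TCP to the grasp point, in m); z points along the fingers, y is the line along which they close (so a half turn about z gives the same grasp; the last joint's range is limited). The gripper opens to 85 mm and grips with 20 to 120 N. Pads are 22 mm wide; open, the fingers measure 114 mm over their backs; the gripper's body (76 mm by 85 mm) begins 54 mm behind the grasp point. The pads swing forward as they close: fully open they stand 13 mm farther back than shut.
Start: joints at [-1.456, 0.276, 1.505, -0, 1.361, -0.121], TCP at [0.134, -0.559, 0.231] pointing down, gripper open.
Joint ranges: [-2.89, 2.89], [-0.75, 2.08], [0.22, 2.7], [-1.18, 4.32], [0.11, 2.71], [-2.7, 2.7]. Speed limits (rad/s): [2.57, 2.57, 3.14, 3.14, 3.14, 3.14].

INTERFACE

Orientations are given as a unit quaternion [x, y, z, w].
In Python, from plant import * gives the robot as it stands.
- The arm moves only by the tool send_rows, never from a script. Its argument "increments" is a list that holds one entry, the list of rows, each a list of 6 numbers: the shift along the tool's x, y, z in m, then the turn, a rotation vector about the tool's x, y, z in rad. In form: [[[x, y, z, rx, ry, rz], ...]]. A call has exactly 10 rows; each row is the pose to reach, as a shift and turn from the pose commanded when the call began, along the tool's axes at that moment; what a row does not reach only later rows make up. A row lasts 1/10 s, in which the tool goes at most 50 mm and 8.59 degrees, less where a joint would pass 70% of its speed; a pose out of reach is approached as far as the arm can. A call with a gripper value outside its range is refused whole. "gripper" is the closure, from -1 (fully open) to 1 (shut), set as the call begins (left out, the last holds). The fingers move at their own pace and stop on an object; "grip_force" is the grip in N (left out, the last holds). Time passes only in rows, so rows that repeat a pose let the fingers close, or fill a call up. It gives the time, the measured TCP pose, the force, the opening and the grip force at its end, in the units of the state.
- get_obs(): the state, without advancing time (a new reading comes with each control period).
- camera(name): name is "side" or "top" or "wrist"; returns a dict with "color" (480x640x3 uint8, red, green, blue), "camera_matrix" (3x3 intrinsics, pixels), "R" (3x3) and "t" (3): a world point X has camera coordinates R X + t; the wrist camera has in their place "mount" (4x4, takes a point from camera to tool coordinates, whose origin is the TCP and whose axes are the flange's). Camera axes: x right, y down, z forward; pixel columns grow to the right and rows downward; lengths in m; the calibration is good to about 2 mm. A picture is of the moment at which its call begins: read the wrist's pose just before it. There is no depth.
- hand_in(): hands the job in; it is judged then, once.
The state is a dict: "time_s": time; "qpos": joint angles; "dq": joint speeds; "joint_efforts": joint torques, N m; "tcp_pos": TCP position; "tcp_rot": TCP orientation; "ft_force": force on the tool from outside, world axes, zero at the start; "ft_torque": the same for the moment, N m; "opening": finger opening in m; "finger_force": force on a finger pad.
Only numpy, scipy, OpenCV 4.12 (cv2) and the standard library are available. Lean on these libraries where they do the work, as an engineer would, in place of code of your own. Each camera call takes 0.05 s, during which the arm holds its last target. There are 200 camera calls.

TASK

Pack the filter kit in its layers: lay the thick marker (not the thin pen) flat in the empty groove across the tray, then push the box of filter discs along the tray, between its guide rails and over the marker, until it is fully home against the end stop. The box stays on the tray the whole time; leave the thin pen, the sample bottles and the timer where they are, and let go of everything.

Things in the scene. Friction and masses are not known exactly. Their poses are not given: they have to be found in the camera images.
- kit: Fixed grey kit tray, metal groove floor, 320 (x) by 176 mm (y). Origin: centre of underside, on the bench. x runs along it to the end stop, z up. Deck 28 mm above the bench. End stop: wall at x = 150 to 160 mm, 24 mm above the deck. Rails along x, 12 mm high, 8 thick, inner faces at y = +-61 mm (+-64 past the groove), broken at the groove. Open end x = -160 mm; the filter box starts on the deck near it.
- groove (a point): Centre of the floor of the tray's groove, at x = 95 mm, y = 0 of the tray, 6 mm above the bench (22 mm below the deck); axes as the tray's. The groove runs along y: 156 mm long, 30 mm wide (x), open above, with a finger scoop of the same depth in its middle, 80 (x) by 50 mm (y). The marker lies wholly below the deck in it.
- marker_center (a point): Centre of the thick black felt marker, 133 mm long along its y, 17 mm wide (x), 19 mm high (z), 20 g, lying on the bench; it does not roll. Its centre is 9 mm above what it lies on.
- filter_box_center (a point): Centre of the square white card box of filter discs, 110 x 110 x 55 mm, about 0.09 kg (varies), too wide to grasp; x and y about along the tray's. On the deck its centre is 55.5 mm above the bench. Home against the end stop its centre is at x = 95 mm, y = about 0 of the tray and it covers the groove. It slides easily (about 0.5 N).
- pen_center (a point): Centre of the thin pen (bystander), 143 mm long along its y, 11 mm wide, 13 mm high, lying on the bench; it may have changed places with the marker.
- bottle_small: Small white sample bottle with black cap (bystander), 37 mm diameter, 81 mm high; origin at the centre of its underside.
- bottle_large: Larger white sample bottle with black cap (bystander), 42 mm diameter, 93 mm high; origin at the centre of its underside.
- timer: Round kitchen-type timer (bystander), 62 mm diameter, 38 mm high; origin at the centre of its underside.
Mind the look-alikes: they are no part of the job. Leave any green look-alike of the part that bears filter_box_center alone.

How it is judged:
On the way, in this order (a step that is already met when the one before it is completed fails the run):
1. the marker lies in the groove of the tray, below the deck, and the filter box is still clear of the groove (x of marker_center in the frame of groove between -0.012 and 0.012 m and y of marker_center in the frame of groove between -0.02 and 0.02 m and z of marker_center in the frame of groove below 0.0155 m and angle between the y axis of marker_center and the y axis of kit, either way round below 0.25 rad and x of filter_box_center in the frame of kit below 0.02 m), for 0.2 s.
2. the filter box stands home against the end stop over the marker (x of filter_box_center in the frame of kit between 0.089 and 0.101 m and y of filter_box_center in the frame of kit between -0.012 and 0.012 m and angle between filter_box_center's own z axis and vertical below 0.05 rad and angle between the x axis of filter_box_center and the x axis of kit, either way round below 0.1 rad and z of filter_box_center in the frame of kit between 0.05 and 0.061 m), for 0.2 s.
At the end, for the whole second after the job is handed in: The marker lies in the groove, below the deck (centre within 12 mm across and 20 mm along the groove, within 0.25 rad of its line); the filter box stands flat over it (square within 0.1 rad), within 6 mm of home against the end stop and 12 mm of the middle line; both at rest (all of step 2 and x of marker_center in the frame of groove between -0.012 and 0.012 m and y of marker_center in the frame of groove between -0.02 and 0.02 m and z of marker_center in the frame of groove below 0.0155 m and angle between the y axis of marker_center and the y axis of kit, either way round below 0.25 rad and linear speed of each of filter_box, marker below 0.01 m/s); the robot touches nothing.
It fails at once if the filter box is knocked off, lifted or tipped (angle between filter_box_center's own z axis and vertical above 0.3 rad or z of filter_box_center in the frame of kit below 0.045 m or z of filter_box_center in the frame of kit above 0.085 m).
It fails at once if a bystander (thin pen, sample bottles, timer) is moved by more than 30 mm (distance of any of pen_center, bottle_small, bottle_large, timer from where it was at the start of the episode above 0.03 m).
It also fails if it takes over 51 s, if anything falls off the work surface, if the arm or the gripper's body presses on something with over 40 N, if the wrist force passes 120 N, or if a joint passes its speed limit or range.

## Working session

There is one attempt and no reset: what is moved stays moved. The work goes in short steps, Python scripts to look and compute and a tool call to move; the robot and the scene stay as the last step left them, time stands still between calls to the robot, and variables do not carry over. Pictures are saved under pics/ and viewed, at most 10 in all, crops included, and the job is handed in when it is done.

Besides the shell and the picture viewer there is one more tool, called by a JSON object that holds its "method" and its "body". send_rows: Moves the arm, as the interface text tells. Its arguments: {"type":"object","properties":{"increments":{"type":"array","items":{"type":"array","items":{"type":"array","items":{"type":"number"}}}},"gripper":{"type":"number"},"grip_force":{"type":"number"}},"required":["increments"]}

```bash
mkdir -p pics; python3 - <<'E'
from plant import *
import cv2
o=get_obs();print({k:o[k] for k in('time_s','tcp_pos','tcp_rot','opening')})
for n in('top','side'):
    c=camera(n);cv2.imwrite(f'pics/{n}0.png',c['color'][:,:,::-1])
    print(n,c['camera_matrix'],c['R'],c['t'])
E
```

```text
{'time_s': 0.0, 'tcp_pos': array([ 0.13424804, -0.55856568,  0.23042471]), 'tcp_rot': array([ 9.93059253e-01,  1.17611496e-01, -4.90961326e-06, -9.24835401e-04]), 'opening': 0.08504053834750139}
top [[484.97316017   0.         315.35343597]
 [  0.         484.97316017 245.28120981]
 [  0.           0.           1.        ]] [[-0.01727101 -0.99961284 -0.02181479]
 [-0.98892929  0.02029429 -0.14699323]
 [ 0.14737903  0.01903456 -0.98889691]] [-0.07394581  0.58141316  1.09556287]
side [[519.71594264   0.         322.95833938]
 [  0.         519.71594264 236.08446705]
 [  0.           0.           1.        ]] [[ 0.95184005 -0.3057844   0.02228039]
 [-0.09463533 -0.3621454  -0.92730516]
 [ 0.29162419  0.88053768 -0.3736425 ]] [-0.5760325   0.10211732  0.99072536]
```

View pics/top0.png

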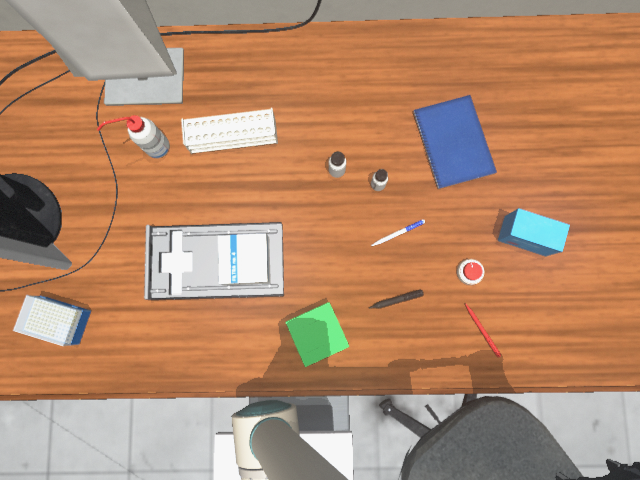

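View pics/side0.png

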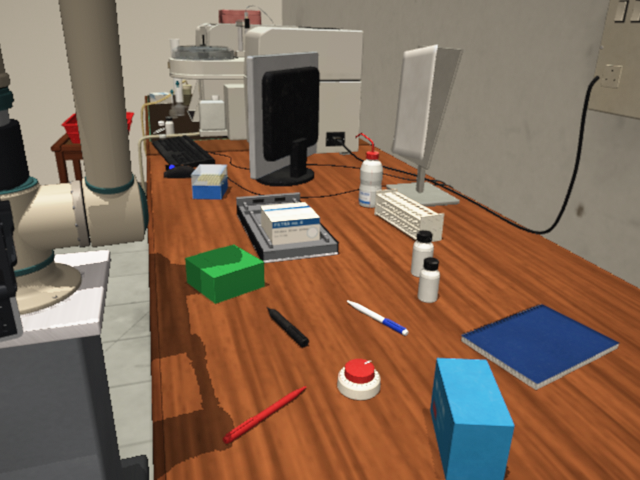

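The top view shows the tray with its end stop to the left (world +y) and the box at about (243,258). The black marker is at about (397,299) and the blue-white thin pen at (398,233). I'll enlarge both areas.

```bash
python3 - <<'E'
import cv2,numpy as np
a=cv2.imread('pics/top0.png')
t=cv2.resize(a[215:307,138:298],None,fx=5,fy=5,interpolation=cv2.INTER_CUBIC)
cv2.imwrite('pics/tray.png',t)
g=cv2.resize(a[280:320,355:435],None,fx=8,fy=8,interpolation=cv2.INTER_CUBIC)
cv2.imwrite('pics/mark.png',g)
E
```

```text
(no output)
```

View pics/tray.png

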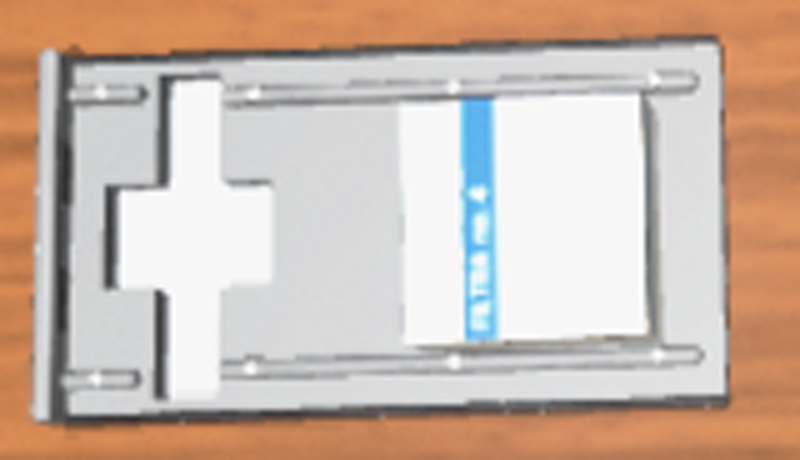

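View pics/mark.png

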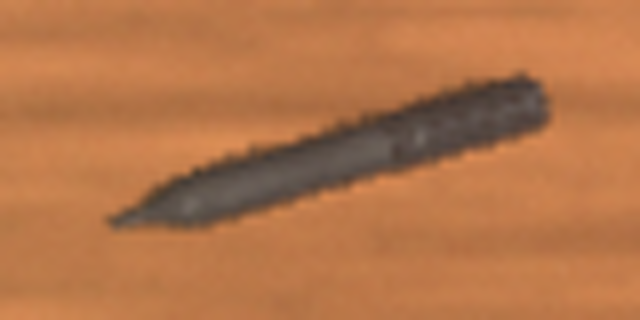

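The tray crop shows the groove opening at about columns 158–220, rows 78–400, and the deck's open-end corners at (718,40) and (728,402). The marker crop shows its ends at (108,223) and (548,100).

```bash
cat > h.py <<'E'
import numpy as np
from scipy.spatial.transform import Rotation as Ro
K=np.array([[484.97316017,0,315.35343597],[0,484.97316017,245.28120981],[0,0,1]])
R=np.array([[-0.01727101,-0.99961284,-0.02181479],[-0.98892929,0.02029429,-0.14699323],[0.14737903,0.01903456,-0.98889691]])
t=np.array([-0.07394581,0.58141316,1.09556287])
def hit(p,z,K=K,R=R,t=t):
    d=R.T@np.linalg.inv(K)@[p[0],p[1],1]; c=-R.T@t
    return c+d*(z-c[2])/d[2]
E
python3 - <<'E'
from h import *
T=lambda u,v:(138+u/5,215+v/5)
M=lambda u,v:(355+u/8,280+v/8)
a=hit(M(108,223),.009);b=hit(M(548,100),.009)
print('marker',a,b,(a+b)/2,np.linalg.norm(a-b),np.degrees(np.arctan2(*(b-a)[[1,0]])))
for n,p,z in[('open L',(718,40),.028),('open R',(728,402),.028),('gUL',(160,80),.028),('gUR',(220,80),.028),('gLL',(155,400),.028),('gLR',(220,400),.028),('box',(400,98),.083),('box',(641,95),.083),('box',(647,335),.083),('box',(404,345),.083),('stop',(38,50),.052),('stop',(33,420),.052)]:
    print(n,hit(T(*p),z).round(4))
for n,p in[('bs',(380,187)),('bl',(338,172)),('timer',(470,273)),('green',(317,333)),('pen',(398,233))]: print(n,hit(p,0.01).round(3))
E
```

```text
marker [ 0.43269971 -0.20733521  0.009     ] [ 0.46651602 -0.33854568  0.009     ] [ 0.44960787 -0.27294045  0.009     ] 0.13549808125806845 -75.54790838211117
open L [ 0.6376 -0.0047  0.028 ]
open R [ 0.4649 -0.0082  0.028 ]
gUL [0.6239 0.2639 0.028 ]
gUR [0.6232 0.2349 0.028 ]
gLL [0.4707 0.2621 0.028 ]
gLR [0.4702 0.2313 0.028 ]
box [0.603  0.1357 0.083 ]
box [0.602  0.0256 0.083 ]
box [0.4929 0.0232 0.083 ]
box [0.4904 0.1325 0.083 ]
stop [0.635  0.3144 0.052 ]
stop [0.4613 0.3107 0.052 ]
bs [ 0.726 -0.245  0.01 ]
bl [ 0.766 -0.143  0.01 ]
timer [ 0.511 -0.451  0.01 ]
green [ 0.376 -0.085  0.01 ]
pen [ 0.611 -0.284  0.01 ]
```

{"method": "send_rows", "body": {"increments": [[[0.02,-0.01,0.01,0,0,-0.07],[0.06,-0.033,0.02,0,0,-0.21],[0.1,-0.055,0.035,0,0,-0.35],[0.145,-0.08,0.05,0,0,-0.49],[0.19,-0.104,0.065,0,0,-0.63],[0.235,-0.128,0.08,0,0,-0.77],[0.28,-0.153,0.095,0,0,-0.91],[0.32,-0.175,0.11,0,0,-1.05],[0.355,-0.194,0.12,0,0,-1.19],[0.374,-0.204,0.13,0,0,-1.33]]], "gripper": -0.3, "grip_force": 30}}

```text
time_s: 1.1
tcp_pos: [0.4522, -0.2703, 0.1003]
tcp_rot: [0.706, 0.708, 0.001, -0.001]
ft_force: [-0.3, -0.1, -0.1]
opening: 0.0551
finger_force: 0.0
```

{"method": "send_rows", "body": {"increments": [[[0,0,0,0,0,-0.1],[0,0,0,0,0,-0.2],[0,0,0,0,0,-0.258],[0,0,0,0,0,-0.258],[0,0,0,0,0,-0.258],[0,0,0,0,0,-0.258],[0,0,0,0,0,-0.258],[0,0,0,0,0,-0.258],[0,0,0,0,0,-0.258],[0,0,0,0,0,-0.258]]]}}

```text
time_s: 2.1
tcp_pos: [0.4503, -0.2735, 0.1013]
tcp_rot: [0.612, 0.791, -0.0, 0.0]
ft_force: [0.7, -0.4, 0.6]
opening: 0.0555
finger_force: 0.0
```

```bash
python3 - <<'E'
from plant import *
from h import *
import cv2
o=get_obs();c=camera('wrist');cv2.imwrite('pics/w1.png',c['color'][:,:,::-1])
Rt=Ro.from_quat(o['tcp_rot']).as_matrix();M=c['mount']
Rw=Rt@M[:3,:3];pw=Rt@M[:3,3]+o['tcp_pos']
np.savez('w1.npz',K=c['camera_matrix'],R=Rw.T,t=-Rw.T@pw)
print(o['time_s'],o['tcp_pos'],np.degrees(Ro.from_matrix(Rt).as_euler('zyx')),o['opening'],o['qpos'])
E
```

```text
2.1 [ 0.45030212 -0.27345752  0.10133548] [-1.04484982e+02  3.72228694e-03  1.79991137e+02] 0.05554148814330029 [-6.77811435e-01  3.12484209e-01  1.80396430e+00 -9.33157367e-05
  1.02499653e+00 -9.30573635e-01]
```

View pics/w1.png

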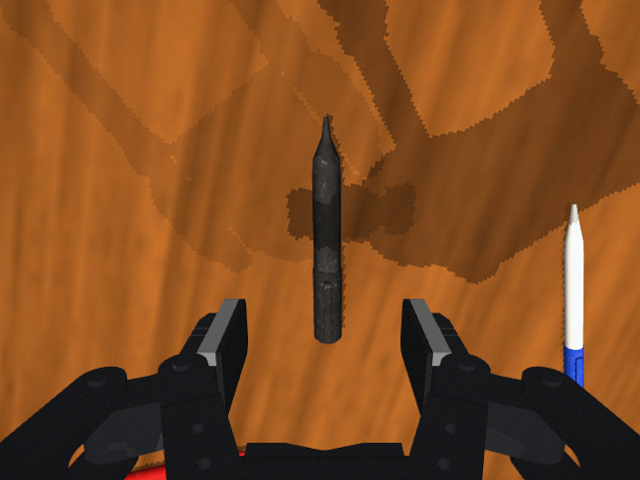

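The wrist view shows the marker almost upright between the fingers, with its tip at (326,115) and its butt at (328,342).

```bash
python3 - <<'E'
from h import *
w=np.load('w1.npz')
a,b=[hit(p,.009,w['K'],w['R'],w['t']) for p in((326,115),(328,342))]
print(a,b,(a+b)/2,np.linalg.norm(a-b),np.degrees(np.arctan2(*(a-b)[[1,0]])))
d=(a+b)/2-[.4503,-.2735,.1013];th=np.radians(104.48)
print(d@[np.cos(th),np.sin(th),0],d@[np.sin(th),-np.cos(th),0])
E
```

```text
[ 0.43323722 -0.20598865  0.009     ] [ 0.46849236 -0.33667849  0.009     ] [ 0.45086479 -0.27133357  0.009     ] 0.1353615828131546 105.09686051823569
0.0019563938540436143 0.0010885472818968102
```

{"method": "send_rows", "body": {"increments": [[[0.002,0.001,0.02,0,0,0],[0.002,0.001,0.04,0,0,0],[0.002,0.001,0.06,0,0,0],[0.002,0.001,0.075,0,0,0],[0.002,0.001,0.088,0,0,0],[0.002,0.001,0.094,0,0,0],[0.002,0.001,0.097,0,0,0],[0.002,0.001,0.097,0,0,0],[0.002,0.001,0.097,0,0,0],[0.002,0.001,0.097,0,0,0]]]}}

```text
time_s: 3.15
tcp_pos: [0.4512, -0.2716, 0.005]
tcp_rot: [0.612, 0.791, -0.0, 0.001]
ft_force: [-0.0, -0.7, -0.7]
opening: 0.0555
finger_force: 0.0
```

{"method": "send_rows", "body": {"increments": [[[0,0,0,0,0,0],[0,0,0,0,0,0],[0,0,0,0,0,0],[0,0,0,0,0,0],[0,0,0,0,0,0],[0,0,0,0,0,0],[0,0,0,0,0,0],[0,0,0,0,0,0],[0,0,0,0,0,0],[0,0,0,0,0,0]]], "gripper": 1, "grip_force": 30}}

```text
time_s: 4.15
tcp_pos: [0.4511, -0.2714, 0.0046]
tcp_rot: [0.612, 0.791, -0.0, 0.0]
ft_force: [-0.0, 0.3, 5.3]
opening: 0.0149
finger_force: 30.4
```

{"method": "send_rows", "body": {"increments": [[[0,0,-0.01,0,0,0],[0,0,-0.03,0,0,0],[0,0,-0.05,0,0,0],[0,0,-0.08,0,0,0],[0,0,-0.11,0,0,0],[0,0,-0.14,0,0,0],[0,0,-0.16,0,0,0],[0,0,-0.16,0,0,0],[0,0,-0.16,0,0,0],[0,0,-0.16,0,0,0]]]}}

```text
time_s: 5.15
tcp_pos: [0.4498, -0.2705, 0.1629]
tcp_rot: [0.612, 0.791, -0.0, -0.002]
ft_force: [0.8, 0.5, -0.0]
opening: 0.0152
finger_force: 29.7
```

{"method": "send_rows", "body": {"increments": [[[0.01,0.005,0,0,0,0],[0.025,0.012,0,0,0,0],[0.045,0.021,0,0,0,0],[0.068,0.032,0,0,0,0],[0.093,0.044,0,0,0,0],[0.118,0.055,0,0,0,0],[0.143,0.067,0,0,0,0],[0.168,0.079,0,0,0,0],[0.193,0.09,0,0,0,0],[0.215,0.101,0,0,0,0]]]}}

```text
time_s: 6.15
tcp_pos: [0.4939, -0.0349, 0.1637]
tcp_rot: [0.612, 0.791, -0.0, -0.001]
ft_force: [0.1, -0.1, -0.0]
opening: 0.0152
finger_force: 29.7
```

{"method": "send_rows", "body": {"increments": [[[0.025,0.012,0,0,0,-0.08],[0.055,0.026,0,0,0,-0.2],[0.085,0.04,0,0,0,-0.34],[0.115,0.054,0,0,0,-0.48],[0.145,0.068,0,0,0,-0.62],[0.175,0.082,0,0,0,-0.76],[0.205,0.096,0,0,0,-0.9],[0.235,0.11,0,0,0,-1.04],[0.255,0.119,0,0,0,-1.18],[0.263,0.123,0,0,0,-1.32]]]}}

```text
time_s: 7.15
tcp_pos: [0.5467, 0.2513, 0.1634]
tcp_rot: [-0.005, 1.0, 0.0, -0.001]
ft_force: [0.3, -0.3, -0.0]
opening: 0.0153
finger_force: 29.7
```

{"method": "send_rows", "body": {"increments": [[[0,0,0.01,0,0,-0.017],[0,0,0.03,0,0,-0.017],[0,0,0.05,0,0,-0.017],[0,0,0.06,0,0,-0.017],[0,0,0.07,0,0,-0.017],[0,0,0.07,0,0,-0.017],[0,0,0.07,0,0,-0.017],[0,0,0.07,0,0,-0.017],[0,0,0.07,0,0,-0.017],[0,0,0.07,0,0,-0.017]]]}}

```text
time_s: 8.15
tcp_pos: [0.5484, 0.2477, 0.0949]
tcp_rot: [-0.01, 1.0, 0.0, 0.001]
ft_force: [0.2, 0.0, -0.8]
opening: 0.015
finger_force: 29.7
```

```bash
python3 - <<'E'
from plant import *
from h import *
import cv2
o=get_obs();c=camera('wrist');cv2.imwrite('pics/w2.png',c['color'][:,:,::-1])
Rt=Ro.from_quat(o['tcp_rot']).as_matrix();M=c['mount']
Rw=Rt@M[:3,:3];pw=Rt@M[:3,3]+o['tcp_pos']
np.savez('w2.npz',K=c['camera_matrix'],R=Rw.T,t=-Rw.T@pw)
print(o['time_s'],o['tcp_pos'],np.degrees(Ro.from_matrix(Rt).as_euler('zyx')),o['opening'],o['qpos'])
E
```

```text
8.15 [0.54839885 0.24772061 0.09491682] [ 1.78907056e+02  6.92362543e-02 -1.79984265e+02] 0.014974927618274089 [ 3.08757627e-01  4.17447582e-01  1.64783149e+00 -1.20004691e-04
  1.07507888e+00 -1.28105698e+00]
```

View pics/w2.png

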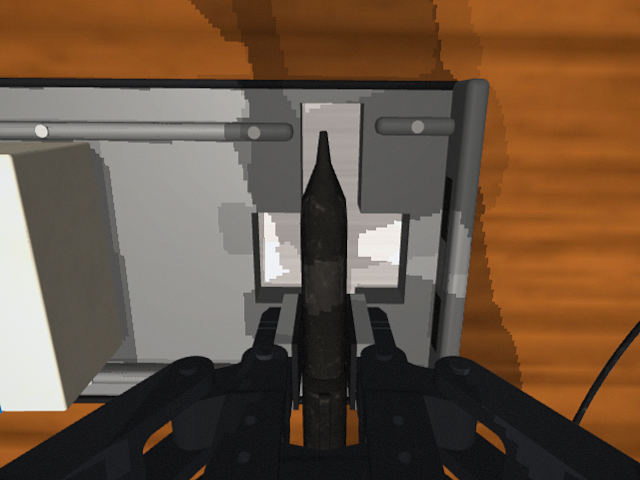

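The wrist view shows the marker held straight over the tray. The groove's far end at deck level runs from (302,103) to (362,103), and the scoop's far edge from (253,212) to (409,212).

```bash
python3 - <<'E'
from h import *
w=np.load('w2.npz')
for p in((302,103),(362,103),(302,212),(361,212),(253,212),(409,212)): print(p,hit(p,.028,w['K'],w['R'],w['t']).round(4))
print('tip',hit((323,132),.099,w['K'],w['R'],w['t']).round(4))
print('boxfront top',hit((10,153),.083,w['K'],w['R'],w['t']).round(4),hit((68,410),.083,w['K'],w['R'],w['t']).round(4))
E
```

```text
(302, 103) [0.4723 0.2359 0.028 ]
(362, 103) [0.4718 0.2639 0.028 ]
(302, 212) [0.5246 0.2361 0.028 ]
(361, 212) [0.524  0.2657 0.028 ]
(253, 212) [0.525  0.2115 0.028 ]
(409, 212) [0.5235 0.2898 0.028 ]
tip [0.4811 0.2459 0.099 ]
boxfront top [0.4914 0.135  0.083 ] [0.6003 0.1386 0.083 ]
```

{"method": "send_rows", "body": {"increments": [[[-0.0015,0.003,0.01,0,0,0],[-0.0015,0.003,0.025,0,0,0],[-0.0015,0.003,0.04,0,0,0],[-0.0015,0.003,0.05,0,0,0],[-0.0015,0.003,0.06,0,0,0],[-0.0015,0.003,0.068,0,0,0],[-0.0015,0.003,0.075,0,0,0],[-0.0015,0.003,0.08,0,0,0],[-0.0015,0.003,0.083,0,0,0],[-0.0015,0.003,0.083,0,0,0]]]}}

```text
time_s: 9.2
tcp_pos: [0.5496, 0.2507, 0.0112]
tcp_rot: [-0.01, 1.0, -0.0, 0.0]
ft_force: [0.1, 0.2, 0.4]
opening: 0.0153
finger_force: 29.7
```

{"method": "send_rows", "body": {"increments": [[[0,0,0,0,0,0],[0,0,0,0,0,0],[0,0,0,0,0,0],[0,0,0,0,0,0],[0,0,0,0,0,0],[0,0,0,0,0,0],[0,0,0,0,0,0],[0,0,0,0,0,0],[0,0,0,0,0,0],[0,0,0,0,0,0]]], "gripper": 0.25}}

```text
time_s: 10.2
tcp_pos: [0.5495, 0.2507, 0.0112]
tcp_rot: [-0.01, 1.0, -0.0, -0.0]
ft_force: [-0.1, -0.2, 0.3]
opening: 0.032
finger_force: 0.0
```

{"method": "send_rows", "body": {"increments": [[[0,0,-0.01,0,0,0],[0,0,-0.025,0,0,0],[0,0,-0.045,0,0,0],[0,0,-0.07,0,0,0],[0,0,-0.1,0,0,0],[0,0,-0.13,0,0,0],[0,0,-0.15,0,0,0],[0,0,-0.16,0,0,0],[0,0,-0.16,0,0,0],[0,0,-0.16,0,0,0]]]}}

```text
time_s: 11.2
tcp_pos: [0.5489, 0.2505, 0.1706]
tcp_rot: [-0.01, 1.0, -0.0, -0.001]
ft_force: [-0.4, 0.4, 0.6]
opening: 0.0319
finger_force: 0.0
```

```bash
python3 - <<'E'
from plant import *
from h import *
import cv2
o=get_obs();c=camera('wrist');cv2.imwrite('pics/w3.png',c['color'][:,:,::-1])
Rt=Ro.from_quat(o['tcp_rot']).as_matrix();M=c['mount']
Rw=Rt@M[:3,:3];pw=Rt@M[:3,3]+o['tcp_pos']
np.savez('w3.npz',K=c['camera_matrix'],R=Rw.T,t=-Rw.T@pw)
print(o['time_s'],o['tcp_pos'],np.degrees(Ro.from_matrix(Rt).as_euler('zyx')),o['opening'],o['qpos'])
E
```

```text
11.2 [0.54885688 0.25046422 0.1705857 ] [ 1.78901207e+02 -7.12953842e-02  1.79971811e+02] 0.0319190562428851 [ 3.12875453e-01  3.56955241e-01  1.53890032e+00 -8.97709030e-05
  1.24707246e+00 -1.27706950e+00]
```

View pics/w3.png

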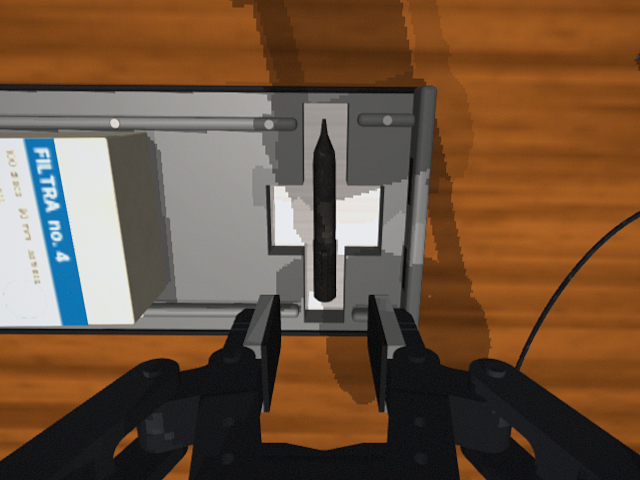

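The marker is in the groove: tip (323,120), butt (325,300). Next I'll turn the hand and go behind the box, keeping both fingers spread so they push its back face squarely.

{"method": "send_rows", "body": {"increments": [[[0,-0.01,0,0,0,0.1],[0,-0.035,0,0,0,0.24],[0,-0.065,0,0,0,0.38],[0,-0.1,0,0,0,0.52],[0,-0.135,0,0,0,0.66],[0,-0.17,0,0,0,0.8],[0.001,-0.205,0,0,0,0.94],[0.001,-0.235,0,0,0,1.08],[0.0015,-0.258,0,0,0,1.22],[0.0015,-0.266,0,0,0,1.36]]], "gripper": -0.3}}

```text
time_s: 12.25
tcp_pos: [0.5522, -0.0176, 0.1696]
tcp_rot: [0.624, 0.781, -0.001, -0.001]
ft_force: [-0.1, 0.3, 0.1]
opening: 0.0559
finger_force: 0.0
```

{"method": "send_rows", "body": {"increments": [[[0,0,0,0,0,0.1],[0,0,0,0,0,0.211],[0,0,0,0,0,0.211],[0,0,0,0,0,0.211],[0,0,0,0,0,0.211],[0,0,0,0,0,0.211],[0,0,0,0,0,0.211],[0,0,0,0,0,0.211],[0,0,0,0,0,0.211],[0,0,0,0,0,0.211]]]}}

```text
time_s: 13.25
tcp_pos: [0.5531, -0.0153, 0.1714]
tcp_rot: [0.7, 0.714, 0.0, 0.0]
ft_force: [-0.4, -0.5, 0.1]
opening: 0.0552
finger_force: 0.0
```

```bash
python3 - <<'E'
from plant import *
from h import *
import cv2
o=get_obs();c=camera('wrist');cv2.imwrite('pics/w4.png',c['color'][:,:,::-1])
Rt=Ro.from_quat(o['tcp_rot']).as_matrix();M=c['mount']
Rw=Rt@M[:3,:3];pw=Rt@M[:3,3]+o['tcp_pos']
np.savez('w4.npz',K=c['camera_matrix'],R=Rw.T,t=-Rw.T@pw)
print(M,o['time_s'],o['tcp_pos'],np.degrees(Ro.from_matrix(Rt).as_euler('zyx')),o['opening'],o['qpos'])
E
```

```text
[[ 2.15999704e-06 -9.56299836e-01 -2.92387795e-01  7.43408775e-02]
 [ 9.99999952e-01  9.26824838e-05 -2.95745064e-04 -7.17321974e-04]
 [ 3.09920183e-04 -2.92387781e-01  9.56299791e-01 -1.42006032e-01]
 [ 0.00000000e+00  0.00000000e+00  0.00000000e+00  1.00000000e+00]] 13.25 [ 0.55308749 -0.01530584  0.17136797] [-9.10962651e+01  1.12523985e-02  1.79992760e+02] 0.05520630444216489 [-1.53364046e-01  2.83832480e-01  1.64848374e+00 -1.01446205e-04
  1.20906305e+00 -1.72461602e-01]
```

View pics/w4.png

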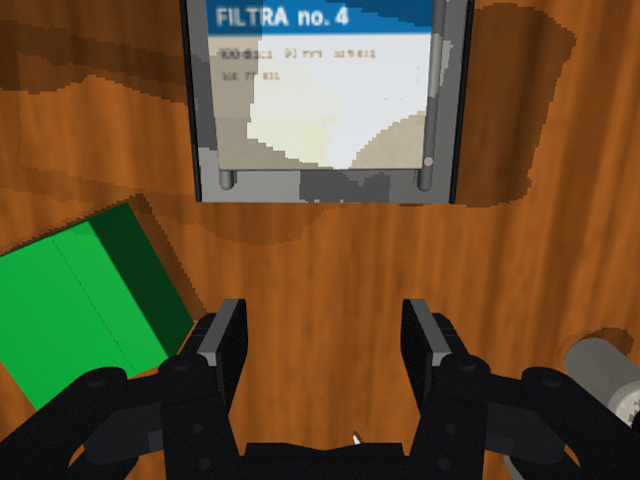

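The wrist view shows the box's rear top edge from (218,168) to (424,170), and it is clear ahead of the fingers.

```bash
python3 - <<'E'
from h import *
w=np.load('w4.npz')
for p in((218,168),(424,170)): print(hit(p,.083,w['K'],w['R'],w['t']).round(4))
for p in((197,202),(455,204)): print(hit(p,.028,w['K'],w['R'],w['t']).round(4))
E
```

```text
[0.4947 0.0257 0.083 ]
[0.6054 0.0267 0.083 ]
[ 0.4658 -0.0057  0.028 ]
[ 0.6416 -0.0037  0.028 ]
```

{"method": "send_rows", "body": {"increments": [[[0,0,0.015,0,0,0],[0,0,0.035,0,0,0],[0,0,0.055,0,0,0],[0,0,0.075,0,0,0],[0,0,0.095,0,0,0],[0,0,0.11,0,0,0],[0,0,0.12,0,0,0],[0,0,0.127,0,0,0],[0,0,0.127,0,0,0],[0,0,0.127,0,0,0]]]}}

```text
time_s: 14.3
tcp_pos: [0.5535, -0.0154, 0.0447]
tcp_rot: [0.7, 0.714, 0.0, 0.0]
ft_force: [0.8, -0.3, -0.3]
opening: 0.0554
finger_force: 0.0
```

{"method": "send_rows", "body": {"increments": [[[0.006,0,0,0,0,0],[0.012,0,0,0,0,0],[0.018,0,0,0,0,0],[0.024,0,0,0,0,0],[0.03,0,0,0,0,0],[0.036,0,0,0,0,0],[0.042,0,0,0,0,0],[0.048,0,0,0,0,0],[0.054,0,0,0,0,0],[0.06,0,0,0,0,0]]]}}

```text
time_s: 15.3
tcp_pos: [0.5519, 0.0451, 0.0443]
tcp_rot: [0.7, 0.714, -0.0, 0.0]
ft_force: [0.6, -0.7, 0.3]
opening: 0.0554
finger_force: 0.4
```

{"method": "send_rows", "body": {"increments": [[[0.006,0,0,0,0,0],[0.012,0,0,0,0,0],[0.018,0,0,0,0,0],[0.024,0,0,0,0,0],[0.03,0,0,0,0,0],[0.036,0,0,0,0,0],[0.042,0,0,0,0,0],[0.048,0,0,0,0,0],[0.054,0,0,0,0,0],[0.06,0,0,0,0,0]]]}}

```text
time_s: 16.3
tcp_pos: [0.5508, 0.1052, 0.0443]
tcp_rot: [0.7, 0.714, -0.0, 0.0]
ft_force: [0.7, -0.9, 0.7]
opening: 0.0555
finger_force: 0.4
```

```bash
python3 - <<'E'
from plant import *
from h import *
import cv2
o=get_obs();c=camera('wrist');cv2.imwrite('pics/w5.png',c['color'][:,:,::-1])
d=camera('top');a=cv2.resize(d['color'][205:310,130:305,::-1],None,fx=4,fy=4);cv2.imwrite('pics/t5.png',a)
print(o['time_s'],o['tcp_pos'],o['ft_force'])
E
```

```text
16.3 [0.55078346 0.10515156 0.04427173] [ 0.7406055  -0.92020326  0.65031367]
```

View pics/w5.png

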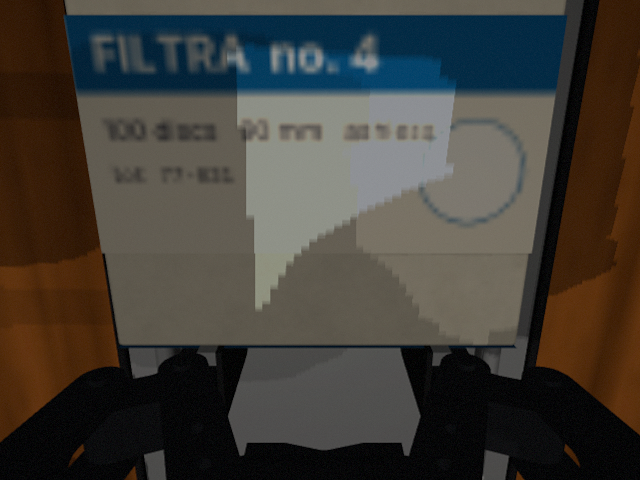

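The box is square against both fingers and sliding. I'll push on and finish slowly.

{"method": "send_rows", "body": {"increments": [[[0.006,0,0,0,0,0],[0.012,0,0,0,0,0],[0.018,0,0,0,0,0],[0.024,0,0,0,0,0],[0.03,0,0,0,0,0],[0.036,0,0,0,0,0],[0.042,0,0,0,0,0],[0.048,0,0,0,0,0],[0.054,0,0,0,0,0],[0.06,0,0,0,0,0]]]}}

```text
time_s: 17.4
tcp_pos: [0.5496, 0.1652, 0.0443]
tcp_rot: [0.7, 0.714, -0.0, 0.0]
ft_force: [-0.8, -0.1, -1.1]
opening: 0.0554
finger_force: 0.2
```

{"method": "send_rows", "body": {"increments": [[[0.003,0,0,0,0,0],[0.006,0,0,0,0,0],[0.008,0,0,0,0,0],[0.01,0,0,0,0,0],[0.012,0,0,0,0,0],[0.013,0,0,0,0,0],[0.014,0,0,0,0,0],[0.015,0,0,0,0,0],[0.015,0,0,0,0,0],[0.015,0,0,0,0,0]]]}}

```text
time_s: 18.4
tcp_pos: [0.5493, 0.1797, 0.0442]
tcp_rot: [0.7, 0.714, 0.0, -0.0]
ft_force: [-0.6, 0.3, -0.6]
opening: 0.0551
finger_force: 0.0
```

{"method": "send_rows", "body": {"increments": [[[0.001,0,0,0,0,0],[0.002,0,0,0,0,0],[0.003,0,0,0,0,0],[0.004,0,0,0,0,0],[0.004,0,0,0,0,0],[0.004,0,0,0,0,0],[0.004,0,0,0,0,0],[0.004,0,0,0,0,0],[0.004,0,0,0,0,0],[0.004,0,0,0,0,0]]]}}

```text
time_s: 19.4
tcp_pos: [0.5493, 0.1836, 0.0443]
tcp_rot: [0.7, 0.714, -0.0, 0.0]
ft_force: [0.0, 0.3, -0.4]
opening: 0.0553
finger_force: 0.0
```

{"method": "send_rows", "body": {"increments": [[[0.0005,0,0,0,0,0],[0.001,0,0,0,0,0],[0.0015,0,0,0,0,0],[0.002,0,0,0,0,0],[0.002,0,0,0,0,0],[0.002,0,0,0,0,0],[0.002,0,0,0,0,0],[0.002,0,0,0,0,0],[0.002,0,0,0,0,0],[0.002,0,0,0,0,0]]]}}

```text
time_s: 20.4
tcp_pos: [0.549, 0.1847, 0.0443]
tcp_rot: [0.7, 0.714, -0.001, 0.0]
ft_force: [0.0, -4.8, 1.3]
opening: 0.0553
finger_force: 2.5
```

The force rises to about 5 N at the expected position, so the box is against the stop. I'll back off and look.

{"method": "send_rows", "body": {"increments": [[[-0.005,0,0,0,0,0],[-0.015,0,0,0,0,0],[-0.03,0,0,0,0,0],[-0.05,0,0,0,0,0],[-0.07,0,-0.01,0,0,0],[-0.09,0,-0.03,0,0,0],[-0.12,0,-0.06,0,0,0],[-0.15,0,-0.09,0,0,0],[-0.17,0,-0.11,0,0,0],[-0.18,0,-0.12,0,0,0]]]}}

```text
time_s: 21.4
tcp_pos: [0.5536, 0.0031, 0.1664]
tcp_rot: [0.701, 0.713, 0.001, 0.002]
ft_force: [-0.6, -0.3, -0.3]
opening: 0.0557
finger_force: 0.0
```

{"method": "send_rows", "body": {"increments": [[[0,0,0,0,0,0],[0,0,0,0,0,0],[0,0,0,0,0,0],[0,0,0,0,0,0],[0,0,0,0,0,0],[0,0,0,0,0,0],[0,0,0,0,0,0],[0,0,0,0,0,0],[0,0,0,0,0,0],[0,0,0,0,0,0]]]}}

```text
time_s: 22.4
tcp_pos: [0.5527, 0.0056, 0.1643]
tcp_rot: [0.7, 0.714, -0.0, 0.0]
ft_force: [0.7, 0.5, 0.3]
opening: 0.0555
finger_force: 0.0
```

```bash
python3 - <<'E'
from plant import *
from h import *
import cv2
o=get_obs()
d=camera('top');a=cv2.resize(d['color'][205:310,130:305,::-1],None,fx=4,fy=4,interpolation=cv2.INTER_CUBIC);cv2.imwrite('pics/t6.png',a)
print(o['time_s'],o['tcp_pos'],o['ft_force'])
E
```

```text
22.4 [0.55267793 0.00564201 0.16433585] [0.74245851 0.45583782 0.29699782]
```

View pics/t6.png

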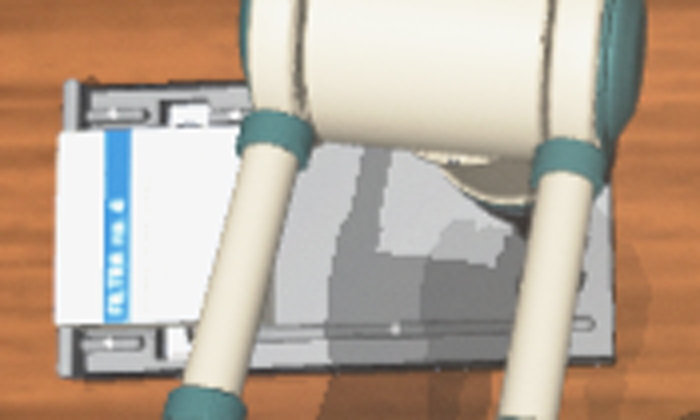

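The top view shows the box against the end stop, with its front top corners at (58,132) and (55,323). I'll check these against the home position and hand in if they agree.

```bash
python3 - <<'E'
from h import *
from plant import *
a=hit((130+58/4,205+132/4),.083);b=hit((130+55/4,205+323/4),.083);m=(a+b)/2
print(a,b)
if abs(m[1]-.3055)<.005 and abs(m[0]-.548)<.008: print(hand_in())
E
```

```text
[0.59864104 0.30418908 0.083     ] [0.48969187 0.30208693 0.083     ]
the job is handed in; nothing more can be done
None
```

The job is handed in: the marker lies in the groove, and the box is home over it, about 3 mm off by the last picture but with 5 N felt at the stop. No verdict came back.

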